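# Wipe the broken heat-shield chips off a flame photometer's service deck

### The arm

A 6-joint arm with a two-finger parallel gripper is mounted at the origin on the work surface. World frame = base frame: x ahead of the robot, y to its left, z up, the work surface at z = 0. Lengths are in m, angles in rad, forces in N, time in s.
With the tool pointing down it reaches from about 0.375 to 0.975 m from the base axis. Payload 3.8 kg.
Tool frame: the origin (TCP) lies on the centre line of the jaws, within the pads' length; the fingertips stand 17 mm ahead of it and the grasp point (between the pads) lies 2 mm behind it (bot.tip_extent is the distance from the TCP to the fingertips, in m); z points along the fingers, y is the line along which they close (so a half turn about z gives the same grasp; the last joint's range is limited). The gripper opens to 85 mm and grips with 20 to 120 N. Pads are 22 mm wide; open, the fingers measure 114 mm over their backs; the gripper's body (76 mm by 85 mm) begins 54 mm behind the grasp point. The pads swing forward as they close: fully open they stand 13 mm farther back than shut.
Start: joints at [-1.15, 0.264, 1.604, -0, 1.274, -0.037], TCP at [0.298, -0.605, 0.248] pointing down, gripper open.
Joint ranges: [-2.63, 2.63], [-0.94, 2.18], [0.31, 2.57], [-1.31, 4.45], [0, 2.66], [-2.55, 2.55]. Speed limits (rad/s): [2.57, 2.57, 3.14, 3.14, 3.14, 3.14].

### API

Orientations are given as a rotation vector (axis times angle).
In Python, from workcell import readout, read_camera, finish_job, bot gives the robot as it stands.
- The arm moves only by the tool jog_arm, never from a script. Its argument "deltas" is one flat list of numbers, 7 for each row, row after row: the shift along the tool's x, y, z in m, then the turn, a rotation vector about the tool's x, y, z in degrees, then the gripper command: -1 is shut, 1 is fully open, values between are in proportion. A call has 1 to 8 rows; each row is the pose to reach, as a shift and turn from the pose commanded when the call began, along the tool's axes at that moment; what a row does not reach only later rows make up. A row lasts 1/10 s, in which the tool goes at most 50 mm and 8.59 degrees, less where a joint would pass 70% of its speed; a pose out of reach is approached as far as the arm can. A call with a gripper value outside its range is refused whole. The fingers move at their own pace and stop on an object; "squeeze" is the grip in N (left out, the last holds). Time passes only in rows, so rows that repeat a pose let the fingers close. It gives the time, the measured TCP pose, the force, the opening and the grip force at its end, in the units of the state.
- readout.read_state(): the state, without advancing time (a new reading comes with each control period).
- read_camera(name): name is "side" or "top" or "wrist"; returns a dict with "color" (384x512x3 uint8, blue, green, red), "fx", "fy", "cx", "cy" (pixels), "origin" and "attitude" of the camera in the world. Camera axes: x right, y down, z forward; pixel columns grow to the right and rows downward; lengths in m; the calibration is good to about 2 mm. A picture is of the moment at which its call begins. There is no depth.
- finish_job(): hands the job in; it is judged then, once.
The state is a dict: "time": time; "q": joint angles; "joint_vel": joint speeds; "joint_torque": joint torques, N m; "tool_pos": TCP position; "tcp_rot": TCP orientation; "wrist_force": force on the tool from outside, world axes, zero at the start; "torque": the same for the moment, N m; "width": opening from 0.0 (shut) to 1.0 (fully open); "grip_force": force on a finger pad.
Only numpy, scipy, OpenCV 4.12 (cv2) and the standard library are available. Lean on these libraries where they do the work, as an engineer would, in place of code of your own. Each camera call takes 0.05 s, during which the arm holds its last target. There are 200 camera calls.

### The job

First slide the bolt on the far side of the deck fully home into the keeper of the chip tray, so the tray is locked to the deck. Then wipe all four ceramic chips off the deck into that tray with the scraper block, never touching a chip with the gripper, and stand the scraper on its blade back on the rubber mat. Leave the bolt home and do not disturb the bottles, cup, jar, brass cap and wrench standing around.

Things in the scene. Friction and masses are not known exactly. Their poses are not given: they have to be found in the camera images.
- deck: fixed deck: dull grey metal plate, top 55 mm above the bench. Origin on the bench under its middle. Own y along its 300 mm length, both ends open (y = +150, -150 mm); own x across, away from the robot. Working face x = -110 to 110 mm, between a curb 15 mm high on the near side (8 mm wide) and a bolt channel 20 mm high on the far side (x = 110 to 138)
- bolt (a joint): slide of the barrel bolt along deck y in the channel on the deck's far side, in m: 0 = middle, grows towards deck +y, stops at +-0.075. Steel bar 260 mm long, 12 mm thick, can be shot towards either end; it takes about 2 N to move
- bolt_knob (a point): top centre of the bolt's upright round knob, 14 mm diameter, which stands 40 mm above the top of its channel; at deck x = 124 mm, 114.5 mm above the bench
- tray: fixed open steel tray against one end of the deck (either end), 236 (own x) x 140 mm (own y), walls 4 mm thick, 45 mm high, floor 4 mm. Axes parallel to the deck's; origin under its centre, 222 mm from the deck's centre. Two keeper staples on its far side (x = 112 to 140 mm), 76 mm high, in line with the bolt
- mat: fixed grey rubber mat, 260 (own x) x 138 (own y) x 3 mm, at the other end of the deck from the tray; axes parallel to the deck's; origin under its centre, 222 mm from the deck's centre
- scraper: loose scraper block standing on its rubber blade on the mat: blade block 64 mm long (own x), 30 mm thick (own y), 28 mm high, with a square upright wooden handle 30 x 30 mm on its middle, up to 80 mm; origin at the centre of the underside, z up
- burner: fixed upright brass burner stub on the deck, near its middle: 28 mm diameter, 72 mm high over the deck; origin at its foot on the deck's top face
- chip1: broken flat chip of white ceramic heat shield, irregular, about 60 x 37 mm and 12 mm thick, lying loose on the deck; origin under its centre
- chip2: broken flat chip of white ceramic heat shield, irregular, about 60 x 37 mm and 12 mm thick, lying loose on the deck; origin under its centre
- chip3: broken flat chip of white ceramic heat shield, irregular, about 60 x 37 mm and 12 mm thick, lying loose on the deck; origin under its centre
- chip4: broken flat chip of white ceramic heat shield, irregular, about 60 x 37 mm and 12 mm thick, lying loose on the deck; origin under its centre
- bottle: bystander: amber bottle, 40 mm diameter, 110 mm high, standing on the mat; origin under its centre
- cup: bystander: clear cup, 72 mm diameter, 85 mm high, on the bench beyond the deck; origin under its centre
- cap: bystander: brass cap, 52 mm diameter, 30 mm high, on the bench beyond the deck; origin under its centre
- wrench: bystander: steel wrench, 150 mm long (own x), lying on the bench beyond the deck; origin under its centre
- jar: bystander: white jar, 70 mm diameter, 90 mm high, beyond one end of the row of deck, tray and mat; origin under its centre
- flask: bystander: white bottle, 60 mm diameter, 130 mm high, beyond the other end of that row; origin under its centre
Not all that is in view belongs to the job. Leave any green or turquoise look-alike of the chip1 alone.

How it is judged:
On the way, in this order (a step that is already met when the one before it is completed fails the run):
1. the bolt is home in the tray's keeper (y of bolt_knob in the frame of tray between -0.155 and 0.155 m), for 0.2 s.
2. all four chips lie in the tray (x of chip1 in the frame of tray between -0.116 and 0.116 m and y of chip1 in the frame of tray between -0.068 and 0.068 m and z of each of chip1, chip2, chip3, chip4 in the frame of tray below 0.05 m and x of chip2 in the frame of tray between -0.116 and 0.116 m and y of chip2 in the frame of tray between -0.068 and 0.068 m and x of chip3 in the frame of tray between -0.116 and 0.116 m and y of chip3 in the frame of tray between -0.068 and 0.068 m and x of chip4 in the frame of tray between -0.116 and 0.116 m and y of chip4 in the frame of tray between -0.068 and 0.068 m), for 0.2 s.
At the end, for the whole second after the job is handed in: Bolt within 8 mm of its stop on the tray side; all four chips at rest inside the tray walls (within 116 mm of its centre along x, 68 mm along y, origins under 50 mm over the bench); scraper at rest standing on the mat, within 0.15 rad of upright, its centre over the mat (all of step 1 and all of step 2 and x of scraper in the frame of mat between -0.13 and 0.13 m and y of scraper in the frame of mat between -0.069 and 0.069 m and z of scraper in the frame of mat below 0.01 m and angle between scraper's own z axis and vertical below 0.15 rad and linear speed of each of chip1, chip2, chip3, chip4, scraper below 0.03 m/s); the robot touches nothing.
It fails at once if the gripper or arm touches a chip (contact force between any of the fingers, the arm and chip1 above 0.5 N or contact force between any of the fingers, the arm and chip2 above 0.5 N or contact force between any of the fingers, the arm and chip3 above 0.5 N or contact force between any of the fingers, the arm and chip4 above 0.5 N).
It fails at once if a bystander is moved more than 30 mm (distance of any of bottle, cup, cap, wrench, jar, flask from where it was at the start of the episode above 0.03 m).
It fails at once if a standing bystander is tipped over (angle between any of bottle, cup, cap, jar, flask's own z axis and vertical above 0.5 rad).
It also fails if it takes over 72 s, if anything falls off the work surface, if the arm or the gripper's body presses on something with over 40 N, if the wrist force passes 120 N, or if a joint passes its speed limit or range.

## Working session

There is one attempt and no reset: what is moved stays moved. The work goes in short steps, Python scripts to look and compute and a tool call to move; the robot and the scene stay as the last step left them, time stands still between calls to the robot, and variables do not carry over. Pictures are saved under pics/ and viewed, at most 10 in all, crops included, and the job is handed in when it is done.

Besides the shell and the picture viewer there is one more tool, called after "Request:" as name(argument=value, ...) on one line, values as JSON. jog_arm: Moves the arm, as the interface text tells. Its arguments: {"type":"object","properties":{"deltas":{"type":"array"},"squeeze":{"type":"number"}},"required":["deltas"]}

```bash
mkdir -p pics; ls
python3 - <<'E'
from workcell import readout, read_camera
import cv2, numpy as np
print(readout.read_state())
for n in("top","side"):
    c=read_camera(n); cv2.imwrite(f"pics/{n}0.png",cv2.resize(c["color"],(800,600),interpolation=cv2.INTER_CUBIC))
    np.savez(f"{n}0.npz",**c)
    print(n,{k:np.round(c[k],4).tolist() for k in c if k!="color"})
E
```

```text
pics
{'time': 0.0, 'q': array([-1.14990359e+00,  2.64729320e-01,  1.60538250e+00,  3.17176733e-05,
        1.27368962e+00, -3.69011949e-02]), 'joint_vel': array([-6.32613632e-04,  7.91100949e-04,  7.82356617e-04, -1.48903369e-05,
        1.20032350e-04,  6.09819784e-04]), 'joint_torque': array([ 4.40649201e-04, -5.15112662e+01, -3.67313576e+01,  2.03910378e-05,
        1.30659464e-02,  8.64488641e-06]), 'tool_pos': array([ 0.29805311, -0.60485858,  0.24697345]), 'tcp_rot': array([-3.05753732e+00, -7.12330506e-01,  6.14881025e-04]), 'wrist_force': array([0.26622364, 0.02216805, 0.33874474]), 'torque': array([ 0.02445787, -0.07408104,  0.01256206]), 'grip_force': 0.0, 'width': 0.9972208193869381}
top {'fx': 405.5263, 'fy': 405.5263, 'cx': 253.8972, 'cy': 193.026, 'origin': [0.4605, 0.0111, 1.1116], 'attitude': [-2.1846, 2.1401, -0.1295]}
side {'fx': 472.9883, 'fy': 472.9883, 'cx': 262.3127, 'cy': 186.5913, 'origin': [-0.1559, 0.8679, 0.7756], 'attitude': [-0.8025, 2.332, -1.3115]}
```

View pics/top0.png

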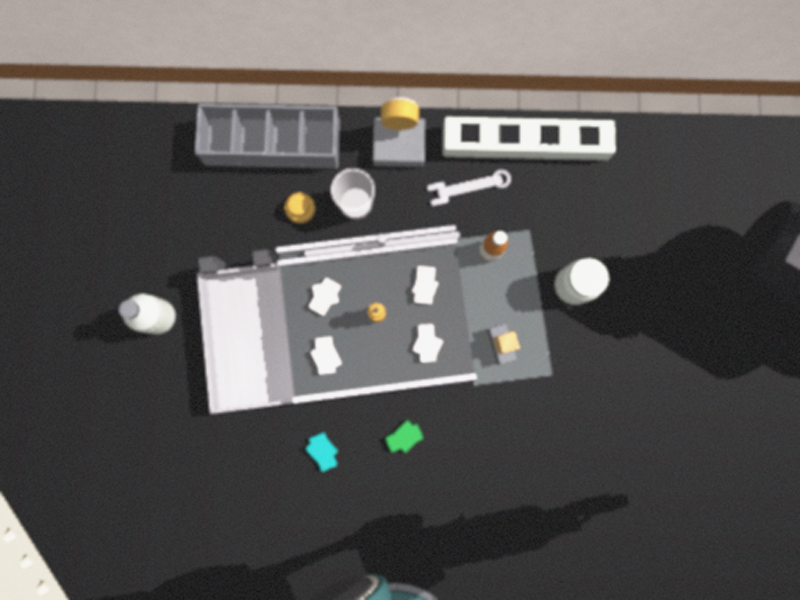

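View pics/side0.png

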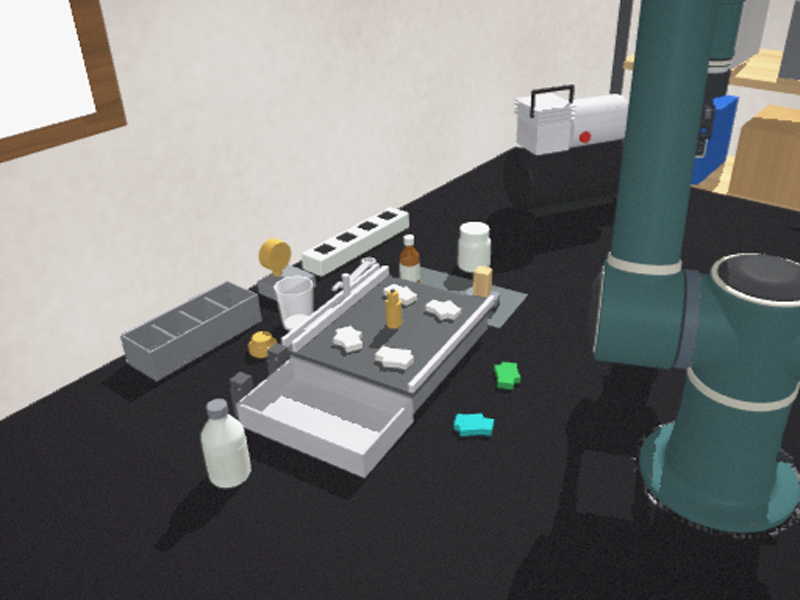

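The top view shows the tray on the left (world +y; corners at about (200,275) and (210,412)). The mat is on the right, with the scraper at (507,343) and the amber bottle at (495,243). The white chips are at (324,296), (325,355), (425,285) and (428,343). The turquoise (322,452) and green (405,437) look-alikes lie on the bench near the robot. An enlarged crop will give exact pixels.

```bash
cat > h.py <<'E'
import numpy as np, cv2
from scipy.spatial.transform import Rotation as R
def load(n):
    return dict(np.load(n+".npz"))
def px2w(c,u,v,z):
    d=R.from_rotvec(c["attitude"]).apply([(u-c["cx"])/c["fx"],(v-c["cy"])/c["fy"],1])
    return c["origin"]+d*(z-c["origin"][2])/d[2]
def w2px(c,p):
    q=R.from_rotvec(c["attitude"]).inv().apply(np.array(p)-c["origin"])
    return q[...,0]/q[...,2]*c["fx"]+c["cx"],q[...,1]/q[...,2]*c["fy"]+c["cy"]
E
python3 - <<'E'
from h import *
c=load("top0")["color"]
# crop cols 120..360 rows 135..270 , scale 3.3
cr=c[135:275,120:360]; im=cv2.resize(cr,None,fx=3.3,fy=3.3,interpolation=cv2.INTER_CUBIC)
for k in range(120,360,20):
    cv2.putText(im,str(k),(int((k+.5-120)*3.3),8),0,.3,(0,255,255),1); cv2.line(im,(int((k+.5-120)*3.3),10),(int((k+.5-120)*3.3),14),(0,255,255),1)
for k in range(140,275,20):
    cv2.putText(im,str(k),(0,int((k+.5-135)*3.3)),0,.3,(0,255,255),1)
cv2.imwrite("pics/crop1.png",im)
E
```

```text
(no output)
```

View pics/crop1.png

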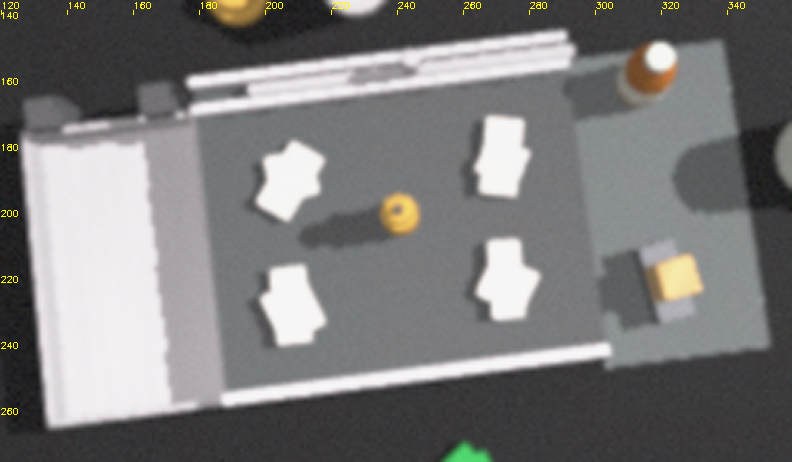

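```bash
cat >> h.py <<'E'
def crop2raw(x,y): return 120+(x+.5)/3.3-.5,135+(y+.5)/3.3-.5
def d2w(P,p):
    x0,y0,t=P; p=np.atleast_2d(p).astype(float)/1000
    return np.c_[x0+np.cos(t)*p[:,0]-np.sin(t)*p[:,1],y0+np.sin(t)*p[:,0]+np.cos(t)*p[:,1],p[:,2]]
def w2d(P,w):
    x0,y0,t=P; dx,dy=w[0]-x0,w[1]-y0
    return np.round(1000*np.array([np.cos(t)*dx+np.sin(t)*dy,-np.sin(t)*dx+np.cos(t)*dy,w[2]]),1)
E
python3 - <<'E'
from h import *
from scipy.optimize import least_squares
c=load("top0"); s=load("side0")
pts=[((724,40),(130,-291,3)),((770,347),(-130,-291,3)),((606,368),(-130,-153,3)),((611,356),(-118,-150,70)),((224,404),(-118,150,70)),((568,31),(138,-150,75)),((188,78),(138,150,75)),((48,428),(-118,292,45)),((22,135),(118,292,45))]
uv=np.array([crop2raw(*a) for a,_ in pts]); m=np.array([b for _,b in pts])
def f(P): u,v=w2px(c,d2w(P,m)); return np.r_[u-uv[:,0],v-uv[:,1]]
r=least_squares(f,[.6,0,0],loss="soft_l1"); P=r.x; print(P,np.degrees(P[2])); print(np.round(f(P).reshape(2,-1),1))
np.save("P.npy",P)
def show(n,x,y,z): print(n,w2d(P,px2w(c,*crop2raw(x,y),z)))
for n,x,y in (("A",290,181),("B",293,305),("C",502,156),("D",507,280)): show(n,x,y,.067)
show("scr",676,277,.083); show("scrblock",667,282,.031); show("burner top",400,213,.127); show("knob?",411,61,.1145); show("bottle",660,57,.113)
for n,p in (("knob",(347,278)),("burnertop",(393,293)),("scr",(484,268)),("bottle",(409,239))):
    u,v=np.array(p)*.64-.2
    for z in (.1145,.127,.083,.113): print(n,z,w2d(P,px2w(s,u,v,z)))
# chip centroid via threshold
g=c["color"].min(2); b=(g>200).astype(np.uint8)
k,l,st,ce=cv2.connectedComponentsWithStats(b)
for i in range(1,k):
    if 100<st[i,4]<600 :
        d=w2d(P,px2w(c,*ce[i],.067))
        if abs(d[0])<110 and abs(d[1])<150:
            mk=(l==i).astype(np.uint8); cn=cv2.findContours(mk,0,1)[0][0][:,0]
            q=np.array([w2d(P,px2w(c,*a,.067)) for a in cn]); print("chip",d,st[i,4],"x",q[:,0].min(),q[:,0].max(),"y",q[:,1].min(),q[:,1].max())
E
```

```text
[0.55380927 0.04326957 0.14828823] 8.496289538802266
[[-0.1  0.5 -0.1 -0.2  0.1 -0.8  0.   0.5  0. ]
 [ 0.1  0.   0.2 -0.3  0.3  0.2  0.3 -0.3 -0.7]]
A [48.5 80.4 67. ]
B [-48.4  89.2  67. ]
C [ 47.  -87.6  67. ]
D [-50.3 -78.5  67. ]
scr [ -65.3 -206.8   83. ]
scrblock [ -66.8 -208.5   31. ]
burner top [  6.1  -3.1 127. ]
knob? [121.4 -25.6 114.5]
bottle [ 100.8 -213.9  113. ]
knob 0.1145 [117.  -17.9 114.5]
knob 0.127 [ 1.039e+02 -1.000e-01  1.270e+02]
knob 0.083 [150.3 -62.6  83. ]
knob 0.113 [118.6 -20.  113. ]
burnertop 0.1145 [ 15.8 -11.9 114.5]
burnertop 0.127 [  4.6   5.7 127. ]
burnertop 0.083 [ 44.2 -56.3  83. ]
burnertop 0.113 [ 17.2 -14.  113. ]
scr 0.1145 [ -85.5 -167.   114.5]
scr 0.127 [ -94.8 -146.4  127. ]
scr 0.083 [ -61.9 -218.8   83. ]
scr 0.113 [ -84.4 -169.5  113. ]
bottle 0.1145 [  96.5 -205.1  114.5]
bottle 0.127 [  83.7 -183.8  127. ]
bottle 0.083 [ 128.7 -258.7   83. ]
bottle 0.113 [  98.  -207.6  113. ]
chip [ 47.1 -87.5  67. ] 283 x 16.9 79.4 y -107.2 -66.5
chip [49.9 80.6 67. ] 292 x 19.2 78.3 y 54.1 106.8
chip [-50.4 -78.3  67. ] 295 x -79.8 -18.9 y -101.6 -55.8
chip [-48.8  90.2  67. ] 307 x -77.6 -18.3 y 68.3 112.9
```

The fit residuals are under 1 px, so the deck pose is good: origin (0.554, 0.043), yaw 8.5°. The tray is on the deck +y side, the knob is at about (124, -22) in deck mm, the scraper at about (-66, -208) and the burner at about (6, -2). There are exactly four white chips, all on the deck. The green and turquoise pieces are on the bench and I'll leave them alone. Next I move toward the knob.

Request:
jog_arm(deltas=[0.039, -0.0256, 0, 0, 0, 2, 1, 0.078, -0.051, 0, 0, 0, 5, 1, 0.117, -0.077, 0, 0, 0, 8, 1, 0.156, -0.102, 0, 0, 0, 11, 1, 0.195, -0.128, 0, 0, 0, 14, 1, 0.234, -0.154, 0, 0, 0, 17.7, 1, 0.273, -0.179, 0, 0, 0, 17.7, 1, 0.312, -0.205, 0, 0, 0, 17.7, 1])

```text
time: 0.9
tool_pos: [0.488, -0.2819, 0.2479]
tcp_rot: [-3.133, -0.233, 0.001]
wrist_force: [1.3, -0.6, -0.3]
width: 1.003
grip_force: 0.0
```

```bash
cat > st.py <<'E'
from h import *
from workcell import readout
P=np.load("P.npy"); s=readout.read_state(); r=R.from_rotvec(s["tcp_rot"]); m=r.as_matrix()
print("t",s["time"],"deck",w2d(P,s["tool_pos"]),"yaw",round(np.degrees(np.arctan2(m[1,0],m[0,0])-P[2]),1),"tilt",np.round(m[:2,2],3),"w",round(s["width"],3),"grip",round(s["grip_force"],1),"F",np.round(s["wrist_force"],1),"q",np.round(s["q"],2))
E
python3 st.py
python3 - <<'E'
from h import *
c=load("top0"); P=np.load("P.npy"); im=c["color"].astype(int)
mk=((im[...,2]-im[...,0])>50).astype(np.uint8)
k,l,st,ce=cv2.connectedComponentsWithStats(mk)
for i in range(1,k):
    if st[i,4]>40:
        cn=cv2.findContours((l==i).astype(np.uint8),0,1)[0][0][:,0]
        q=np.array([w2d(P,px2w(c,*a,.083))[:2] for a in cn],np.float32)
        print(ce[i],w2d(P,px2w(c,*ce[i],.083)),cv2.minAreaRect(q))
E
```

```text
t 0.9 deck [-113.1 -311.8  247.9] yaw 0.0 tilt [-0.  0.] w 1.003 grip 0.0 F [ 1.3 -0.6 -0.3] q [-0.57  0.05  1.85  0.    1.24  0.85]
[84.95652174 47.41304348] [466.4 358.8  83. ] ((466.7603759765625, 359.4825134277344), (41.73078536987305, 16.22554588317871), 71.166259765625)
[117.1048951  47.6993007] [454.9 274.1  83. ] ((455.5215759277344, 274.4369201660156), (121.80380249023438, 17.694856643676758), 81.06248474121094)
[155.54736842  48.41052632] [440.1 172.8  83. ] ((440.8713073730469, 170.04168701171875), (87.90288543701172, 16.850305557250977), 82.75457000732422)
[246.09756098  50.50948509] [403.9 -65.6  83. ] ((404.185302734375, -66.80908203125), (258.3143310546875, 18.777446746826172), 81.67057037353516)
[377.21115538  53.28685259] [ 352.3 -411.2   83. ] ((352.1116943359375, -413.2452087402344), (170.45079040527344, 18.120330810546875), 81.65182495117188)
[255.68459658  72.50366748] [340.1 -83.1  83. ] ((340.0636291503906, -83.94711303710938), (63.60425567626953, 52.528709411621094), 82.47637939453125)
[191.30872483 132.32550336] [200.4 103.6  83. ] ((200.60569763183594, 103.69933319091797), (50.76795959472656, 48.13106155395508), 38.41802215576172)
[316.22641509 157.25471698] [  94. -209.   83.] ((95.20186614990234, -210.45663452148438), (35.80426025390625, 31.225017547607422), 52.827186584472656)
[240.79310345 199.49137931] [10.  -2.2 83. ] ((10.109336853027344, -1.4620933532714844), (28.131298065185547, 28.26091957092285), 82.6656265258789)
[324.70967742 218.74193548] [ -65.8 -207.3   83. ] ((-65.46778106689453, -206.71937561035156), (30.61408805847168, 33.672237396240234), 7.51216983795166)
```

Request:
jog_arm(deltas=[0.0296, -0.0362, 0, 0, 0, 0, 1, 0.0592, -0.0725, 0, 0, 0, 0, 1, 0.0889, -0.1087, 0, 0, 0, 0, 1, 0.1185, -0.145, 0, 0, 0, 0, 1, 0.148, -0.181, 0, 0, 0, 0, 1, 0.1778, -0.2175, 0, 0, 0, 0, 1, 0.2074, -0.2537, 0, 0, 0, 0, 1, 0.237, -0.29, 0, 0, 0, 0, 1])

```text
time: 1.7
tool_pos: [0.6793, 0.0401, 0.2477]
tcp_rot: [3.133, 0.234, -0.001]
wrist_force: [0.6, -0.1, 0.4]
width: 1.0
grip_force: 0.0
```

Request:
jog_arm(deltas=[0, 0, 0, 0, 0, 0, 1, 0, 0, 0, 0, 0, 0, 1])

```text
time: 1.9
tool_pos: [0.6787, 0.0393, 0.2471]
tcp_rot: [3.132, 0.237, -0.003]
wrist_force: [-0.2, -0.5, 0.1]
width: 0.999
grip_force: 0.0
```

```bash
python3 st.py
python3 - <<'E'
from h import *
from workcell import read_camera
c=read_camera("wrist"); np.savez("w1.npz",**c)
P=np.load("P.npy")
for p in ((124,-22,114.5),(124,-22,75),(124,75,114.5)): print(w2px(c,d2w(P,p)))
cv2.imwrite("pics/w1.png",cv2.resize(c["color"],(800,600)))
E
```

```text
t 1.9 deck [122.9 -22.4 247.1] yaw 0.2 tilt [-0.002 -0.001] w 0.999 grip 0.0 F [-0.2 -0.5  0.1] q [ 0.02  0.27  1.59 -0.    1.28  1.44]
(array([258.51569965]), array([186.02203557]))
(array([258.57270368]), array([175.92305455]))
(array([149.47831819]), array([185.72211657]))
```

View pics/w1.png

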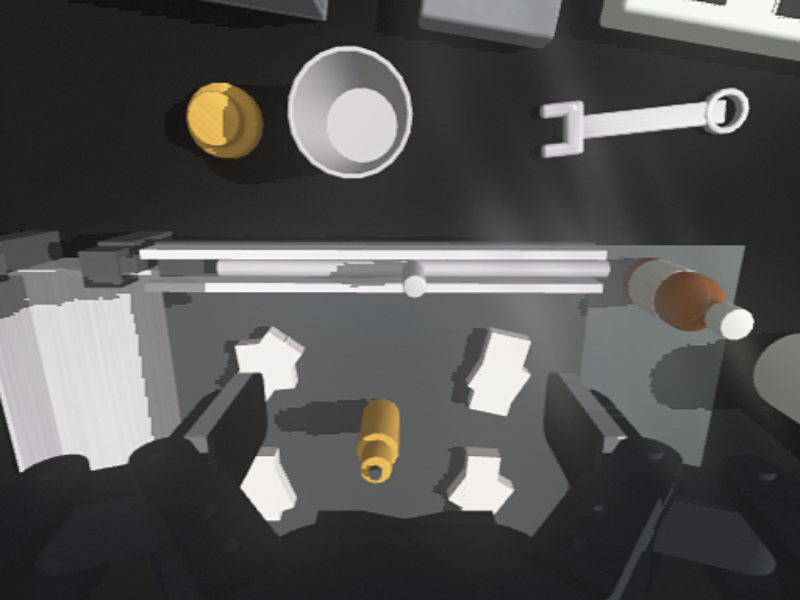

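The wrist view shows the knob at (414,286), which puts it at deck y of about -27, between the open jaws. I descend and grip it lightly.

Request:
jog_arm(deltas=[0.001, 0.005, 0.04, 0, 0, 0, 1, 0.001, 0.005, 0.08, 0, 0, 0, 1, 0.001, 0.005, 0.12, 0, 0, 0, 1, 0.001, 0.005, 0.147, 0, 0, 0, 1, 0.001, 0.005, 0.147, 0, 0, 0, 0, 0.001, 0.005, 0.147, 0, 0, 0, -0.5, 0.001, 0.005, 0.147, 0, 0, 0, -1, 0.001, 0.005, 0.147, 0, 0, 0, -1], squeeze=20)

```text
time: 2.75
tool_pos: [0.6826, 0.0331, 0.1044]
tcp_rot: [3.133, 0.233, 0.008]
wrist_force: [0.5, 0.2, -1.4]
width: 0.331
grip_force: 0.0
```

Request:
jog_arm(deltas=[0, 0, 0, 0, 0, 0, -1, 0, 0, 0, 0, 0, 0, -1, 0, 0, 0, 0, 0, 0, -1, 0, 0, 0, 0, 0, 0, -1])

```text
time: 3.15
tool_pos: [0.6822, 0.0335, 0.1037]
tcp_rot: [3.132, 0.234, 0.006]
wrist_force: [-0.6, -0.5, 6.1]
width: 0.155
grip_force: 21.7
```

```bash
python3 st.py
```

```text
t 3.15 deck [125.5 -28.7 103.7] yaw 0.1 tilt [ 0.004 -0.   ] w 0.155 grip 21.7 F [-0.6 -0.5  6.1] q [ 0.01  0.39  1.72 -0.    1.03  1.43]
```

Gripped on the knob (width about 13 mm). Sliding toward +y.

Request:
jog_arm(deltas=[0, -0.015, 0, 0, 0, 0, -1, 0, -0.03, 0, 0, 0, 0, -1, 0, -0.045, 0, 0, 0, 0, -1, 0, -0.06, 0, 0, 0, 0, -1, 0, -0.075, 0, 0, 0, 0, -1, 0, -0.09, 0, 0, 0, 0, -1, 0, -0.1, 0, 0, 0, 0, -1, 0, -0.1, 0, 0, 0, 0, -1])

```text
time: 3.95
tool_pos: [0.6671, 0.1341, 0.1037]
tcp_rot: [-3.132, -0.236, -0.006]
wrist_force: [-1.5, 1.6, 6.8]
width: 0.152
grip_force: 21.7
```

Request:
jog_arm(deltas=[0, -0.003, 0, 0, 0, 0, -1, 0, -0.005, 0, 0, 0, 0, -1, 0, -0.005, 0, 0, 0, 0, -1])

```text
time: 4.25
tool_pos: [0.667, 0.1345, 0.1037]
tcp_rot: [3.128, 0.235, 0.006]
wrist_force: [0.5, -9.5, 6.7]
width: 0.159
grip_force: 21.9
```

```bash
python3 st.py
```

```text
t 4.25 deck [125.4  73.5 103.7] yaw 0.1 tilt [ 0.004 -0.005] w 0.159 grip 21.9 F [ 0.5 -9.5  6.7] q [ 0.16  0.39  1.72 -0.01  1.03  1.59]
```

The bolt is at its stop, with the reaction force rising to 9.5 N. I release and lift.

Request:
jog_arm(deltas=[0, 0.003, 0, 0, 0, 0, 0, 0, 0.003, 0, 0, 0, 0, 0.3, 0, 0.003, 0, 0, 0, 0, 0.3, 0, 0.003, 0, 0, 0, 0, 0.3, 0, 0.003, -0.04, 0, 0, 0, 0.3, 0, 0.003, -0.08, 0, 0, 0, 0.3, -0.02, 0.02, -0.12, 0, 0, 0, 0.3, -0.04, 0.06, -0.12, 0, 0, 0, 0.3])

```text
time: 5.05
tool_pos: [0.6384, 0.0747, 0.2292]
tcp_rot: [-3.131, -0.24, -0.02]
wrist_force: [0.8, -0.6, 0.7]
width: 0.651
grip_force: 0.0
```

Request:
jog_arm(deltas=[-0.025, 0.035, 0, 0, 0, 0, 0.3, -0.05, 0.07, 0, 0, 0, 0, 0.3, -0.075, 0.105, 0, 0, 0, 0, 0.3, -0.1, 0.14, 0, 0, 0, 0, 0.3, -0.125, 0.175, 0, 0, 0, 0, 0.3, -0.145, 0.21, 0, 0, 0, 0, 0.3, -0.15, 0.22, 0, 0, 0, 0, 0.3, -0.15, 0.22, 0, 0, 0, 0, 0.3])

```text
time: 5.85
tool_pos: [0.5183, -0.1689, 0.2213]
tcp_rot: [-3.133, -0.229, -0.0]
wrist_force: [-0.0, 0.6, -0.2]
width: 0.649
grip_force: 0.0
```

```bash
python3 st.py
python3 - <<'E'
from h import *
from workcell import read_camera
c=read_camera("wrist"); P=np.load("P.npy")
for p in ((-66,-207.5,83),(124,75,114.5),(-130,-291,3),(-130,-153,3)): print(np.array(w2px(c,d2w(P,p)))[:,0]*1.5625)
cv2.imwrite("pics/w2.png",cv2.resize(c["color"],(800,600)))
E
```

```text
t 5.85 deck [ -66.4 -204.6  221.3] yaw -0.1 tilt [0. 0.] w 0.649 grip 0.0 F [-0.   0.6 -0.2] q [-0.36  0.04  1.91  0.    1.19  1.06]
[409.74074127 289.61853318]
[-283.19896549 -140.39945532]
[515.35422109 342.31754929]
[339.06341802 342.68136741]
```

View pics/w2.png

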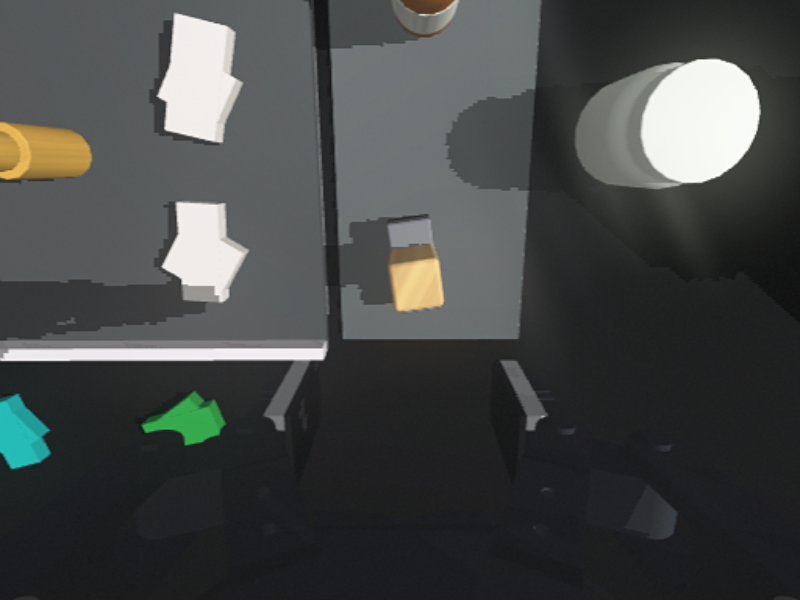

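The handle top is at (418,285) with its edge tilted about 9°. After the image offset seen at the mat corners, that puts it at deck (-66, -209.5). I descend with the jaws part-open so they clear the deck edge.

Request:
jog_arm(deltas=[0, 0.005, 0.03, 0, 0, -5, 0.3, 0, 0.005, 0.06, 0, 0, -9, 0.3, 0, 0.005, 0.095, 0, 0, -9, 0.3, 0, 0.005, 0.13, 0, 0, -9, 0.3, 0, 0.005, 0.161, 0, 0, -9, 0.3, 0, 0.005, 0.161, 0, 0, -9, 0.3, 0, 0.005, 0.161, 0, 0, -9, -0.1, 0, 0.005, 0.161, 0, 0, -9, -0.5], squeeze=60)

```text
time: 6.7
tool_pos: [0.5216, -0.1727, 0.0623]
tcp_rot: [3.103, 0.48, 0.005]
wrist_force: [1.6, -1.3, -2.0]
width: 0.343
grip_force: 61.5
```

Request:
jog_arm(deltas=[0, 0, 0, 0, 0, 0, -1, 0, 0, 0, 0, 0, 0, -1, 0, 0, 0, 0, 0, 0, -1, 0, 0, 0, 0, 0, 0, -1, 0, 0, 0, 0, 0, 0, -1])

```text
time: 7.2
tool_pos: [0.5208, -0.1731, 0.062]
tcp_rot: [3.104, 0.478, 0.004]
wrist_force: [-1.1, 0.8, 6.3]
width: 0.339
grip_force: 62.6
```

```bash
python3 st.py
```

```text
t 7.2 deck [ -64.6 -209.1   62. ] yaw 9.0 tilt [ 0.003 -0.   ] w 0.339 grip 62.6 F [-1.1  0.8  6.3] q [-0.37  0.22  2.04  0.    0.88  0.9 ]
```

Gripped the handle. I lift and square it to the deck.

Request:
jog_arm(deltas=[0, 0, -0.03, 0, 0, 0, -1, 0, 0, -0.06, 0, 0, 3, -1, 0, 0, -0.09, 0, 0, 9, -1, 0, 0, -0.09, 0, 0, 9, -1, 0, 0, -0.09, 0, 0, 9, -1])

```text
time: 7.7
tool_pos: [0.5196, -0.1729, 0.1506]
tcp_rot: [3.132, 0.236, 0.002]
wrist_force: [-0.0, 0.8, -2.8]
width: 0.344
grip_force: 61.7
```

```bash
python3 st.py
```

```text
t 7.7 deck [ -65.8 -208.8  150.6] yaw 0.1 tilt [ 0.001 -0.001] w 0.344 grip 61.7 F [-0.   0.8 -2.8] q [-0.37  0.11  1.98 -0.    1.06  1.05]
```

Request:
jog_arm(deltas=[0.031, -0.021, 0, 0, 0, 0, -1, 0.062, -0.042, 0, 0, 0, 0, -1, 0.093, -0.063, 0, 0, 0, 0, -1, 0.124, -0.084, 0, 0, 0, 0, -1, 0.124, -0.124, 0, 0, 0, 0, -1, 0.124, -0.164, 0, 0, 0, 0, -1, 0.122, -0.204, 0, 0, 0, 0, -1, 0.117, -0.239, 0, 0, 0, 0, -1])

```text
time: 8.5
tool_pos: [0.6001, 0.0821, 0.1483]
tcp_rot: [3.132, 0.237, 0.001]
wrist_force: [-0.3, 0.7, -0.6]
width: 0.341
grip_force: 62.4
```

Request:
jog_arm(deltas=[0, 0, 0, 0, 0, 0, -1, 0, 0, 0.015, 0, 0, 0, -1, 0, 0, 0.03, 0, 0, 0, -1, 0, 0, 0.03, 0, 0, 0, -1])

```text
time: 8.9
tool_pos: [0.5965, 0.0795, 0.1152]
tcp_rot: [3.133, 0.232, -0.013]
wrist_force: [0.2, 0.5, -2.2]
width: 0.344
grip_force: 62.5
```

```bash
python3 st.py
```

```text
t 8.9 deck [ 47.5  29.5 115.2] yaw -0.0 tilt [-0.008 -0.001] w 0.344 grip 62.5 F [ 0.2  0.5 -2.2] q [ 0.09  0.25  1.88 -0.    1.02  1.51]
```

Request:
jog_arm(deltas=[0.002, -0.014, 0, 0, 0, 0, -1, 0.003, -0.028, 0, 0, 0, 0, -1, 0.003, -0.042, 0, 0, 0, 0, -1, 0.003, -0.056, 0, 0, 0, 0, -1, 0.003, -0.07, 0, 0, 0, 0, -1, 0.003, -0.084, 0, 0, 0, 0, -1, 0.003, -0.098, 0, 0, 0, 0, -1, 0.003, -0.112, 0, 0, 0, 0, -1])

```text
time: 9.7
tool_pos: [0.5858, 0.1936, 0.1204]
tcp_rot: [-3.133, -0.234, -0.0]
wrist_force: [0.8, 0.9, -1.9]
width: 0.344
grip_force: 62.5
```

Request:
jog_arm(deltas=[0, -0.01, 0, 0, 0, 0, -1, 0, -0.014, 0, 0, 0, 0, -1, 0, -0.014, 0, 0, 0, 0, -1, 0, -0.007, -0.035, 0, 0, 0, -1, 0, 0.03, -0.05, 0, 0, 0, -1, 0, 0.03, -0.05, 0, 0, 0, -1])

```text
time: 10.3
tool_pos: [0.5934, 0.1594, 0.1739]
tcp_rot: [3.132, 0.23, 0.01]
wrist_force: [0.3, 1.3, -1.5]
width: 0.346
grip_force: 62.6
```

```bash
python3 st.py
cat > look.py <<'E'
import sys
from h import *
from workcell import read_camera
P=np.load("P.npy")
for n in ("wrist","top"):
    c=read_camera(n); np.savez(n+"L.npz",**c)
    g=c["color"].min(2); k,l,st,ce=cv2.connectedComponentsWithStats((g>175).astype(np.uint8))
    for i in range(1,k):
        if st[i,4]>60:
            cn=cv2.findContours((l==i).astype(np.uint8),0,1)[0][0][:,0]
            q=np.array([w2d(P,px2w(c,*a,.067)) for a in cn]); m=w2d(P,px2w(c,*ce[i],.067))
            if abs(m[0])<125 and abs(m[1])<300: print(n,"c",m[:2],"n",st[i,4],"x",q[:,0].min(),q[:,0].max(),"y",q[:,1].min(),q[:,1].max())
    cv2.imwrite(f"pics/{n}_{sys.argv[1]}.png",cv2.resize(c["color"],(800,600)))
E
python3 look.py a
```

```text
t 10.3 deck [ 56.3 109.  173.9] yaw -0.1 tilt [ 0.006 -0.001] w 0.346 grip 62.6 F [ 0.3  1.3 -1.5] q [ 0.22  0.2   1.82 -0.    1.11  1.65]
wrist c [119.1 230.3] n 226 x 117.7 120.6 y 210.3 256.0
wrist c [115.2  34. ] n 2468 x 112.1 118.3 y -82.9 149.6
wrist c [ 47.8 231. ] n 12707 x -45.9 115.5 y 174.1 274.2
wrist c [ 46.1 -85.3] n 1883 x 17.6 81.0 y -100.7 -67.9
wrist c [-41.6 -82.5] n 1524 x -69.6 -16.6 y -104.8 -60.0
wrist c [-61.9  85.6] n 440 x -71.1 -50.7 y 69.7 103.5
wrist c [-113.7   -4. ] n 78 x -117.3 -110.1 y -12.3 3.8
top c [ 110.3 -223.8] n 65 x 99.0 120.9 y -236.8 -212.6
top c [ 46.8 -87.9] n 332 x 14.3 79.8 y -109.5 -65.8
top c [  8.4 228. ] n 2833 x -62.6 109.4 y 149.9 322.8
top c [-49.9 -78.8] n 349 x -81.7 -16.6 y -104.2 -53.3
top c [-37.9  94.7] n 409 x -79.8 -0.7 y 65.8 135.9
top c [-112.6  -30.1] n 486 x -119.9 -106.2 y -152.4 95.4
top c [-122.4  216.7] n 357 x -138.0 -110.3 y 143.3 290.9
```

View pics/wrist_a.png

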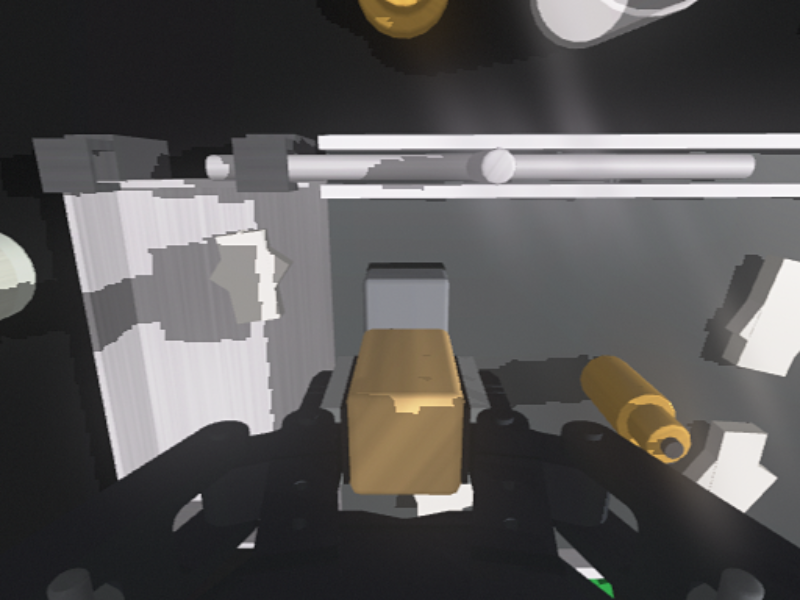

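Chip A is in the tray at (250,275), and the bolt bar passes through both keepers. Next is chip B, the near tray-side chip.

Request:
jog_arm(deltas=[-0.035, 0.022, 0, 0, 0, 0, -1, -0.07, 0.045, 0, 0, 0, 0, -1, -0.104, 0.067, 0, 0, 0, 0, -1, -0.104, 0.067, 0, 0, 0, 0, -1, -0.104, 0.067, 0.02, 0, 0, 0, -1, -0.104, 0.067, 0.04, 0, 0, 0, -1, -0.104, 0.067, 0.058, 0, 0, 0, -1, -0.104, 0.067, 0.058, 0, 0, 0, -1])

```text
time: 11.2
tool_pos: [0.4983, 0.0814, 0.1121]
tcp_rot: [-3.133, -0.234, -0.001]
wrist_force: [0.1, 0.2, -1.3]
width: 0.34
grip_force: 62.6
```

```bash
python3 st.py
```

```text
t 11.2 deck [-49.3  45.9 112.1] yaw 0.0 tilt [0. 0.] w 0.34 grip 62.6 F [ 0.1  0.2 -1.3] q [0.11 0.07 2.1  0.   0.97 1.53]
```

Request:
jog_arm(deltas=[0, -0.006, -0.004, 0, 0, 0, -1, 0, -0.02, -0.004, 0, 0, 0, -1, 0, -0.034, -0.004, 0, 0, 0, -1, 0, -0.048, -0.004, 0, 0, 0, -1, 0, -0.062, -0.004, 0, 0, 0, -1, 0, -0.076, -0.004, 0, 0, 0, -1, 0, -0.09, -0.003, 0, 0, 0, -1, 0, -0.1, -0.002, 0, 0, 0, -1])

```text
time: 12.0
tool_pos: [0.4825, 0.1813, 0.1142]
tcp_rot: [-3.132, -0.235, -0.0]
wrist_force: [-0.6, -0.7, -2.1]
width: 0.342
grip_force: 62.6
```

Request:
jog_arm(deltas=[0, -0.01, 0, 0, 0, 0, -1, 0, -0.014, 0, 0, 0, 0, -1, 0, -0.014, 0, 0, 0, 0, -1, 0, -0.007, -0.035, 0, 0, 0, -1, 0, 0.02, -0.05, 0, 0, 0, -1, 0, 0.02, -0.05, 0, 0, 0, -1])

```text
time: 12.6
tool_pos: [0.4883, 0.1582, 0.1674]
tcp_rot: [3.133, 0.231, 0.009]
wrist_force: [0.9, 0.2, -1.8]
width: 0.346
grip_force: 62.6
```

```bash
python3 st.py; python3 look.py b
```

```text
t 12.6 deck [-47.8 123.4 167.4] yaw -0.1 tilt [0.006 0.   ] w 0.346 grip 62.6 F [ 0.9  0.2 -1.8] q [ 0.27  0.02  2.04 -0.    1.08  1.69]
wrist c [ 23.  228.7] n 25632 x -102.9 90.7 y 170.2 275.3
wrist c [-55.2 -70.2] n 956 x -77.2 -21.0 y -82.0 -56.3
wrist c [-112.6   46.4] n 166 x -116.4 -109.7 y 33.9 56.7
wrist c [-112.8  -38.5] n 1092 x -116.6 -108.9 y -90.8 24.7
top c [ 110.3 -224. ] n 66 x 99.0 120.9 y -237.2 -212.6
top c [ 46.7 -87.8] n 335 x 14.3 79.8 y -109.5 -65.8
top c [ 77.1 225.2] n 974 x 45.8 107.7 y 150.9 286.9
top c [-81.6 208.4] n 1072 x -117.9 57.2 y 115.2 334.6
top c [-50.  -78.6] n 355 x -82.0 -16.6 y -104.2 -53.3
top c [-112.6  -16. ] n 549 x -120.2 -106.1 y -154.3 123.7
```

View pics/wrist_b.png

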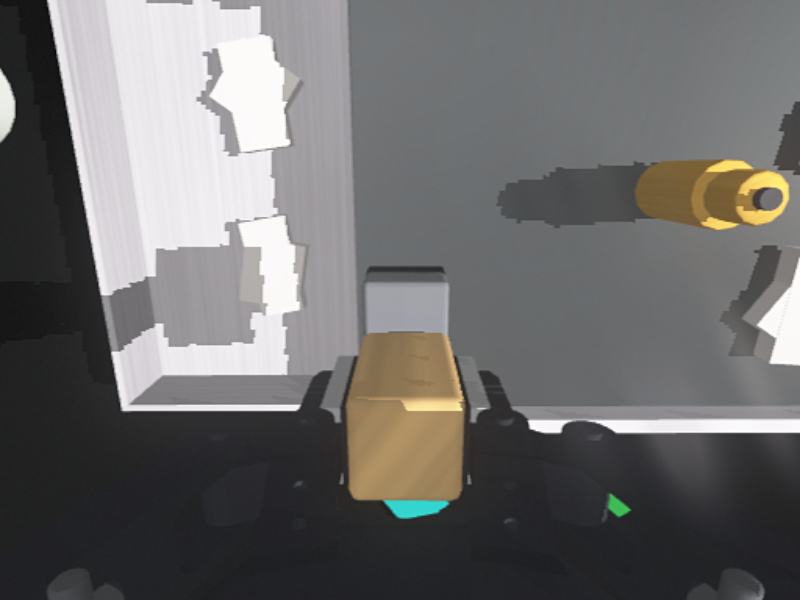

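Chips A (255,95) and B (270,265) are both in the tray. Next is chip D, the near chip on the mat side.

Request:
jog_arm(deltas=[-0.001, 0.04, 0, 0, 0, 0, -1, -0.002, 0.08, 0, 0, 0, 0, -1, -0.003, 0.12, 0, 0, 0, 0, -1, -0.003, 0.16, 0, 0, 0, 0, -1, -0.003, 0.2, 0, 0, 0, 0, -1, -0.003, 0.235, 0, 0, 0, 0, -1, -0.003, 0.252, 0, 0, 0, 0, -1, -0.003, 0.252, 0, 0, 0, 0, -1])

```text
time: 13.5
tool_pos: [0.5197, -0.0914, 0.163]
tcp_rot: [-3.133, -0.229, 0.003]
wrist_force: [0.5, 1.3, -1.7]
width: 0.344
grip_force: 62.5
```

Request:
jog_arm(deltas=[0, 0, 0.02, 0, 0, 0, -1, 0, 0, 0.04, 0, 0, 0, -1, 0, 0, 0.05, 0, 0, 0, -1, 0, 0, 0.05, 0, 0, 0, -1])

```text
time: 13.9
tool_pos: [0.5191, -0.0885, 0.113]
tcp_rot: [-3.132, -0.235, 0.004]
wrist_force: [-0.3, 0.4, -2.0]
width: 0.342
grip_force: 62.6
```

```bash
python3 st.py
```

```text
t 13.9 deck [ -53.8 -125.2  113. ] yaw 0.1 tilt [-0.003  0.001] w 0.342 grip 62.6 F [-0.3  0.4 -2. ] q [-0.22  0.11  2.05  0.    0.98  1.2 ]
```

Request:
jog_arm(deltas=[0.001, -0.01, -0.002, 0, 0, 0, -1, 0.002, -0.022, -0.002, 0, 0, 0, -1, 0.002, -0.034, -0.002, 0, 0, 0, -1, 0.002, -0.046, -0.002, 0, 0, 0, -1, 0.002, -0.058, -0.002, 0, 0, 0, -1, 0.002, -0.07, -0.002, 0, 0, 0, -1, 0.002, -0.082, -0.002, 0, 0, 0, -1, 0.002, -0.09, -0.002, 0, 0, 0, -1])

```text
time: 14.7
tool_pos: [0.5085, 0.0008, 0.1163]
tcp_rot: [-3.133, -0.235, 0.0]
wrist_force: [-0.0, -1.3, -1.9]
width: 0.344
grip_force: 62.7
```

```bash
python3 st.py; python3 look.py c
```

```text
t 14.7 deck [-51.1 -35.3 116.3] yaw 0.1 tilt [-0.  0.] w 0.344 grip 62.7 F [-0.  -1.3 -1.9] q [-0.05  0.07  2.09  0.    0.98  1.37]
wrist c [ 46.5 -89.9] n 6474 x 17.3 71.3 y -111.9 -67.6
wrist c [-46.8   6.5] n 2535 x -70.7 -24.4 y -18.0 25.0
wrist c [-34.3 -51. ] n 73 x -44.8 -25.0 y -51.7 -50.1
wrist c [-72.8  12.7] n 161 x -75.7 -70.0 y 5.7 20.1
wrist c [-113.4  115.8] n 817 x -117.6 -109.6 y 85.1 141.8
top c [ 110.2 -224. ] n 67 x 98.7 120.9 y -237.2 -212.6
top c [ 52.7 -89.2] n 269 x 27.2 79.8 y -109.5 -65.8
top c [-10.3 212.9] n 4541 x -119.0 107.7 y 74.6 287.1
top c [ -35.8 -138.3] n 85 x -81.3 7.7 y -148.0 -128.0
top c [-66.4  44.2] n 125 x -86.3 -52.6 y 27.9 67.3
top c [-108.4  -63.4] n 446 x -120.2 -83.7 y -154.3 44.2
```

View pics/wrist_c.png

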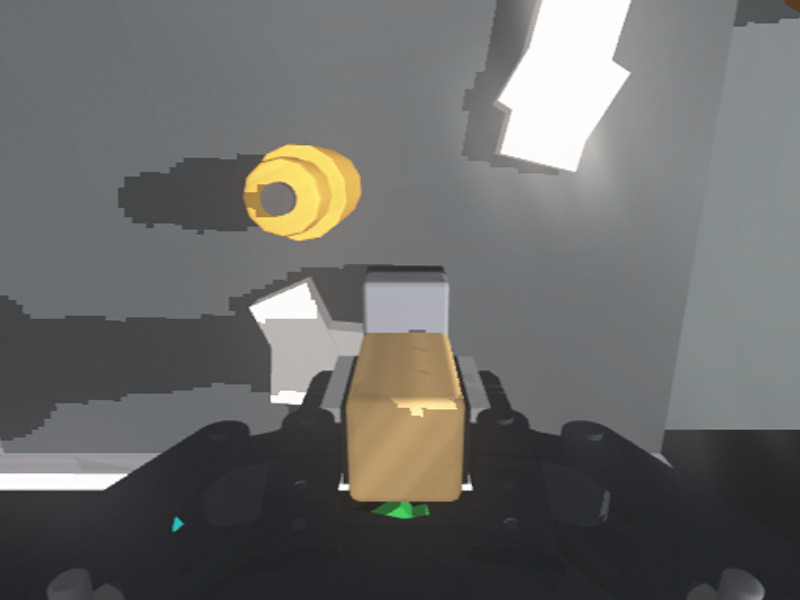

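Chip D is being pushed squarely (290,340), with its inner edge at deck x of about -24, clear of the burner. I continue.

Request:
jog_arm(deltas=[0, -0.012, 0, 0, 0, 0, -1, 0, -0.024, 0, 0, 0, 0, -1, 0, -0.036, 0, 0, 0, 0, -1, 0, -0.048, 0, 0, 0, 0, -1, 0, -0.06, 0, 0, 0, 0, -1, 0, -0.072, 0, 0, 0, 0, -1, 0, -0.084, 0, 0, 0, 0, -1, 0, -0.096, 0, 0, 0, 0, -1])

```text
time: 15.6
tool_pos: [0.4944, 0.0956, 0.1163]
tcp_rot: [-3.133, -0.234, 0.0]
wrist_force: [0.7, 0.5, -2.2]
width: 0.344
grip_force: 62.7
```

```bash
python3 st.py
```

```text
t 15.6 deck [-51.1  60.6 116.3] yaw 0.0 tilt [-0.  0.] w 0.344 grip 62.7 F [ 0.7  0.5 -2.2] q [0.14 0.06 2.1  0.   0.98 1.56]
```

Request:
jog_arm(deltas=[0, -0.012, 0, 0, 0, 0, -1, 0, -0.024, 0, 0, 0, 0, -1, 0, -0.036, 0, 0, 0, 0, -1, 0, -0.048, 0, 0, 0, 0, -1, 0, -0.06, 0, 0, 0, 0, -1, 0, -0.072, 0, 0, 0, 0, -1, 0, -0.084, 0, 0, 0, 0, -1, 0, -0.094, 0, 0, 0, 0, -1])

```text
time: 16.4
tool_pos: [0.4805, 0.1886, 0.1163]
tcp_rot: [-3.133, -0.234, -0.0]
wrist_force: [-0.1, 0.0, -1.9]
width: 0.345
grip_force: 62.7
```

Request:
jog_arm(deltas=[0, -0.004, 0, 0, 0, 0, -1, 0, -0.006, 0, 0, 0, 0, -1, 0, 0, -0.035, 0, 0, 0, -1, 0, 0.02, -0.05, 0, 0, 0, -1, 0, 0.02, -0.05, 0, 0, 0, -1])

```text
time: 16.9
tool_pos: [0.486, 0.1667, 0.1693]
tcp_rot: [-3.133, -0.231, -0.009]
wrist_force: [0.5, 0.6, -2.0]
width: 0.341
grip_force: 62.8
```

```bash
python3 st.py; python3 look.py d
```

```text
t 16.9 deck [-48.8 132.1 169.3] yaw -0.0 tilt [0.006 0.001] w 0.341 grip 62.8 F [ 0.5  0.6 -2. ] q [ 0.28  0.02  2.03 -0.    1.08  1.71]
wrist c [ 37.3 230.1] n 21289 x -39.6 90.2 y 172.4 276.2
wrist c [-71.6 220.5] n 4012 x -103.2 -29.2 y 164.9 276.2
wrist c [-112.7  -13. ] n 1425 x -116.8 -109.0 y -83.2 66.9
top c [ 110.2 -224. ] n 67 x 98.7 120.9 y -237.2 -212.6
top c [ 46.7 -87.8] n 335 x 14.3 79.8 y -109.5 -65.8
top c [ 77.7 225.9] n 950 x 46.1 107.7 y 150.9 286.9
top c [-76.6 196.1] n 869 x -118.0 58.9 y 129.3 286.8
top c [-112.6   -9.6] n 580 x -120.2 -106.1 y -154.3 136.6
```

View pics/wrist_d.png

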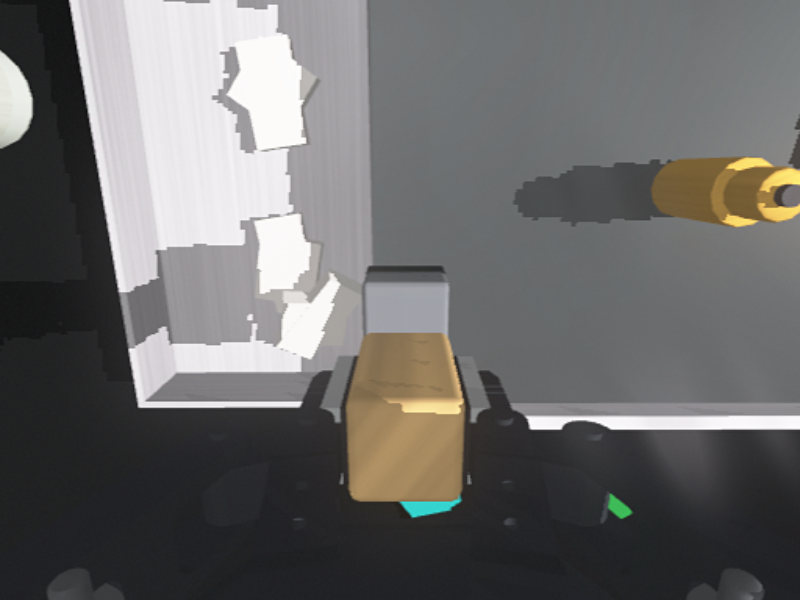

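Chip D is in the tray too, at (320,315). The last chip, C, spans x 17 to 80 and overlaps the burner lane (about -8 to 20). I first nudge it 12 mm outward with the block's end.

Request:
jog_arm(deltas=[0, 0.04, 0, 0, 0, 0, -1, 0, 0.08, 0, 0, 0, 0, -1, 0, 0.12, 0, 0, 0, 0, -1, 0, 0.16, 0, 0, 0, 0, -1, 0.01, 0.2, 0, 0, 0, 0, -1, 0.025, 0.219, 0, 0, 0, 0, -1, 0.025, 0.219, 0, 0, 0, 0, -1, 0.025, 0.219, 0, 0, 0, 0, -1])

```text
time: 17.8
tool_pos: [0.5399, -0.045, 0.1647]
tcp_rot: [-3.132, -0.232, 0.005]
wrist_force: [-0.1, 0.4, -2.1]
width: 0.345
grip_force: 62.6
```

Request:
jog_arm(deltas=[0, 0, 0.02, 0, 0, 0, -1, 0, 0, 0.04, 0, 0, 0, -1, 0, 0, 0.049, 0, 0, 0, -1, 0, 0, 0.049, 0, 0, 0, -1])

```text
time: 18.2
tool_pos: [0.5384, -0.0439, 0.115]
tcp_rot: [-3.131, -0.235, 0.008]
wrist_force: [0.9, -0.5, -1.6]
width: 0.34
grip_force: 62.7
```

```bash
python3 st.py; python3 look.py e
```

```text
t 18.2 deck [-28.1 -83.9 115. ] yaw 0.1 tilt [-0.005  0.001] w 0.34 grip 62.7 F [ 0.9 -0.5 -1.6] q [-0.13  0.14  2.02  0.    0.99  1.29]
wrist c [ 50.1 -93.5] n 7842 x 17.2 81.5 y -116.8 -67.7
wrist c [-11.2 -84.9] n 1578 x -22.2 -1.3 y -100.4 -69.2
wrist c [-54.7 -96.4] n 174 x -56.5 -52.2 y -107.2 -85.2
wrist c [-113.4   86.9] n 290 x -117.7 -110.0 y 71.8 98.0
top c [  8.9 150.9] n 6429 x -145.8 142.2 y -154.3 287.0
top c [ 110.1 -224.2] n 68 x 98.7 120.9 y -237.2 -212.6
top c [ -42.9 -201.6] n 209 x -88.2 39.3 y -229.2 -166.6
top c [-17.4 -34.1] n 121 x -36.7 -3.3 y -51.0 -11.3
```

Request:
jog_arm(deltas=[0.008, 0.003, -0.001, 0, 0, 0, -1, 0.014, 0.003, -0.001, 0, 0, 0, -1, 0.02, 0.003, -0.001, 0, 0, 0, -1, 0.026, 0.003, -0.001, 0, 0, 0, -1, 0.026, 0.003, -0.001, 0, 0, 0, -1, 0.01, 0.003, -0.001, 0, 0, 0, -1, -0.015, 0.003, -0.02, 0, 0, 0, -1, -0.015, 0.003, -0.05, 0, 0, 0, -1])

```text
time: 19.1
tool_pos: [0.5208, -0.05, 0.1639]
tcp_rot: [-3.131, -0.233, 0.016]
wrist_force: [-0.1, 1.0, -2.3]
width: 0.343
grip_force: 62.7
```

```bash
python3 st.py; python3 look.py f
```

```text
t 19.1 deck [-46.5 -87.4 163.9] yaw 0.0 tilt [-0.01   0.001] w 0.343 grip 62.7 F [-0.1  1.  -2.3] q [-0.14  0.05  2.01 -0.    1.09  1.28]
wrist c [ 61.5 -93.3] n 5829 x 32.6 88.6 y -119.1 -65.3
wrist c [-44.8 -88.2] n 1647 x -59.4 -32.6 y -108.4 -67.8
wrist c [-100.5 -103. ] n 221 x -103.7 -97.2 y -117.0 -87.2
wrist c [-108.8   58.7] n 2576 x -117.4 -101.0 y -29.2 131.5
top c [ 110.3 -224. ] n 66 x 99.0 120.9 y -237.2 -212.6
top c [-13.7 207.8] n 4671 x -118.8 107.7 y 2.5 287.0
top c [ -74.2 -221.1] n 215 x -113.9 17.5 y -255.1 -188.1
top c [-42.4 -41.1] n 138 x -63.8 -27.4 y -58.2 -18.9
top c [-112.7  -94.1] n 245 x -120.2 -106.1 y -154.3 -32.7
```

C now spans x of about 32 to 89, clear of the burner. I go behind it.

Request:
jog_arm(deltas=[0.03, 0.015, 0, 0, 0, 0, -1, 0.06, 0.03, 0, 0, 0, 0, -1, 0.09, 0.045, 0, 0, 0, 0, -1, 0.107, 0.052, 0, 0, 0, 0, -1, 0.107, 0.052, 0, 0, 0, 0, -1, 0.107, 0.052, 0.02, 0, 0, 0, -1, 0.107, 0.052, 0.045, 0, 0, 0, -1, 0.107, 0.052, 0.045, 0, 0, 0, -1])

```text
time: 20.0
tool_pos: [0.6356, -0.0849, 0.1171]
tcp_rot: [-3.13, -0.234, 0.015]
wrist_force: [-1.0, 0.4, -3.4]
width: 0.346
grip_force: 62.7
```

```bash
python3 st.py; python3 look.py g
```

```text
t 20.0 deck [  62.  -138.9  117.1] yaw 0.0 tilt [-0.01   0.002] w 0.346 grip 62.7 F [-1.   0.4 -3.4] q [-0.17  0.31  1.79  0.    1.04  1.25]
wrist c [114.7 -70.6] n 3113 x 111.8 117.7 y -152.1 11.7
wrist c [  93.7 -244.1] n 1394 x 81.3 106.2 y -256.7 -231.5
wrist c [ 84.9 -88. ] n 1631 x 72.7 96.5 y -105.4 -73.5
wrist c [ 39.2 -84.8] n 354 x 35.5 42.7 y -98.2 -69.4
top c [ 104.4 -288.3] n 191 x 64.1 179.0 y -320.8 -253.7
top c [ 12.9 163.1] n 6380 x -119.5 150.5 y -140.0 287.7
top c [ 51.4 -84.7] n 213 x 13.0 96.5 y -110.3 -64.8
top c [  22.4 -198.5] n 1014 x -29.0 76.0 y -273.3 -126.2
top c [ -66.4 -169.8] n 323 x -106.7 -44.7 y -227.1 -93.3
```

Request:
jog_arm(deltas=[0, -0.012, 0, 0, 0, 0, -1, 0.001, -0.024, 0.001, 0, 0, 0, -1, 0.001, -0.036, 0.001, 0, 0, 0, -1, 0.001, -0.048, 0.001, 0, 0, 0, -1, 0.001, -0.06, 0.001, 0, 0, 0, -1, 0.001, -0.072, 0.001, 0, 0, 0, -1, 0.001, -0.084, 0.001, 0, 0, 0, -1, 0.001, -0.09, 0.001, 0, 0, 0, -1])

```text
time: 20.9
tool_pos: [0.6278, 0.0052, 0.1222]
tcp_rot: [-3.132, -0.235, -0.002]
wrist_force: [-0.6, -0.5, -1.9]
width: 0.338
grip_force: 62.7
```

```bash
python3 st.py; python3 look.py h
```

```text
t 20.9 deck [ 67.6 -48.6 122.2] yaw 0.1 tilt [0.002 0.001] w 0.338 grip 62.7 F [-0.6 -0.5 -1.9] q [-0.03  0.28  1.83  0.    1.03  1.39]
wrist c [114.6 -28.2] n 4407 x 111.4 117.6 y -156.4 107.6
wrist c [ 73.2 -88. ] n 3193 x 37.0 96.7 y -107.2 -68.0
wrist c [-27.1 138.3] n 146 x -39.2 -9.5 y 135.7 142.7
top c [ -24.3 -207.4] n 3536 x -125.2 121.2 y -272.4 -123.4
top c [  6.4 197.6] n 5498 x -119.5 142.9 y 4.4 287.7
top c [ 48.9 -74.4] n 288 x 30.2 71.9 y -106.5 -32.3
top c [22.8 44. ] n 125 x -0.6 37.9 y 27.2 68.6
top c [  -6.4 -122.7] n 122 x -20.7 5.8 y -143.9 -97.5
top c [-71.8 -32. ] n 326 x -104.8 -55.1 y -95.0 43.2
```

The numbers disagree: the chip reads y of about -88 while the block is at -48. I'll use the last picture on a montage of the side and wrist views.

Run:
```python
from h import *
from workcell import read_camera
s=read_camera("side"); np.savez("sideh.npz",**s); w=read_camera("wrist")
a=cv2.resize(w["color"],(400,300)); a=np.vstack([a,cv2.resize(cv2.imread("pics/top_h.png"),(400,300))])
b=cv2.resize(s["color"][120:320,130:330],(400,400),interpolation=cv2.INTER_CUBIC)
b2=cv2.resize(s["color"][150:250,200:400],(400,200),interpolation=cv2.INTER_CUBIC)
cv2.imwrite("pics/m.png",np.hstack([a,np.vstack([b,b2])]))
P=np.load("P.npy"); 
for p in ((67,-48,55),(67,-48,63),(67,-88,67),(67,-35,63)):
    u,v=np.array(w2px(s,d2w(P,p)))[:,0]; print(p,400+(u-130)*2,(v-120)*2)
```

```text
(67, -48, 55) 626.8862703135941 150.05203946140705
(67, -48, 63) 626.6437647203521 145.34021027270632
(67, -88, 67) 641.0175275282088 130.45596348077112
(67, -35, 63) 621.8050535941582 149.53615402746112
```

View pics/m.png

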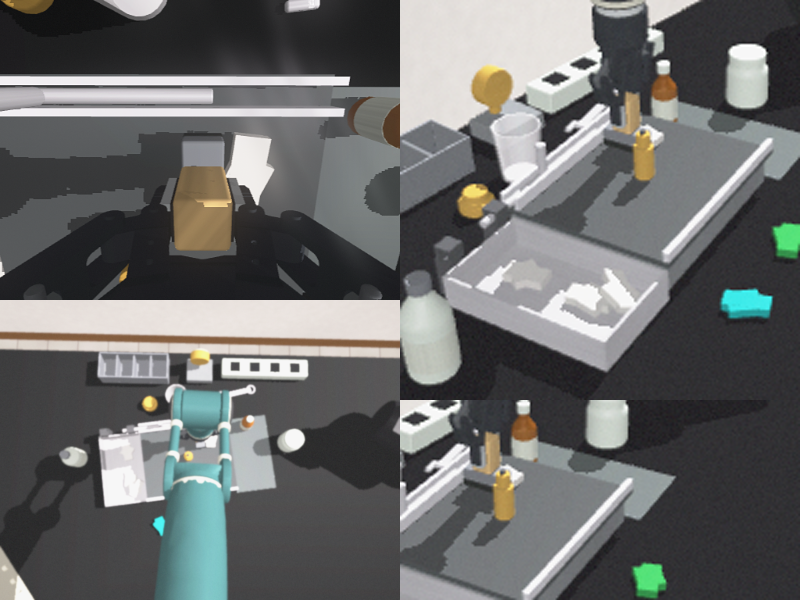

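The block passed over chip C without moving it: the chip sits behind the block at (250,165) in the wrist view. The arm had not settled when I read it, and its true height was about 6 mm too high. The other three chips are in the tray. I'll lift, go back, settle, correct the height and push again.

Request:
jog_arm(deltas=[0, 0, -0.035, 0, 0, 0, -1, 0, 0.015, -0.045, 0, 0, 0, -1, -0.003, 0.05, -0.045, 0, 0, 0, -1, -0.003, 0.085, -0.045, 0, 0, 0, -1, -0.003, 0.092, -0.045, 0, 0, 0, -1, -0.003, 0.092, -0.045, 0, 0, 0, -1, -0.003, 0.092, -0.02, 0, 0, 0, -1, -0.003, 0.092, -0.002, 0, 0, 0, -1])

```text
time: 21.9
tool_pos: [0.638, -0.0878, 0.1224]
tcp_rot: [-3.132, -0.233, 0.0]
wrist_force: [-0.1, 0.8, -2.6]
width: 0.342
grip_force: 62.7
```

Request:
jog_arm(deltas=[0, 0, 0, 0, 0, 0, -1, 0, 0, 0, 0, 0, 0, -1, 0, 0, 0, 0, 0, 0, -1, 0, 0, 0, 0, 0, 0, -1, 0, 0, 0, 0, 0, 0, -1, 0, 0, 0, 0, 0, 0, -1])

```text
time: 22.5
tool_pos: [0.6387, -0.0882, 0.1241]
tcp_rot: [3.133, 0.234, 0.002]
wrist_force: [0.3, 0.3, -2.2]
width: 0.343
grip_force: 62.7
```

```bash
python3 st.py; python3 look.py i
```

```text
t 22.5 deck [  64.5 -142.6  124.1] yaw 0.0 tilt [ 0.001 -0.   ] w 0.343 grip 62.7 F [ 0.3  0.3 -2.2] q [-0.18  0.31  1.79  0.    1.04  1.25]
wrist c [114.8 -68.9] n 3009 x 111.7 117.8 y -152.3 14.3
wrist c [  93.8 -241.6] n 1249 x 81.6 105.8 y -254.0 -229.2
wrist c [ 86.2 -86. ] n 1232 x 74.8 97.0 y -103.4 -73.0
wrist c [ 40.2 -84.6] n 480 x 35.1 44.7 y -97.7 -68.6
top c [ 12.8 162.2] n 6398 x -119.6 149.9 y -144.9 287.7
top c [  84.1 -280.9] n 119 x 63.4 97.7 y -297.4 -258.9
top c [ 52.4 -84.8] n 270 x 10.0 98.8 y -114.4 -62.7
top c [  21.5 -200.7] n 1058 x -32.2 75.3 y -278.1 -129.1
top c [ -70.5 -173.6] n 329 x -112.0 -48.2 y -231.4 -98.0
```

Request:
jog_arm(deltas=[0, 0, 0.004, 0, 0, 0, -1, 0, 0, 0.009, 0, 0, 0, -1, 0, 0, 0.009, 0, 0, 0, -1, 0, 0, 0.009, 0, 0, 0, -1, 0, 0, 0.009, 0, 0, 0, -1, 0, 0, 0.009, 0, 0, 0, -1])

```text
time: 23.2
tool_pos: [0.6384, -0.0882, 0.1144]
tcp_rot: [3.133, 0.234, 0.0]
wrist_force: [0.8, 0.7, -1.4]
width: 0.347
grip_force: 62.7
```

```bash
python3 st.py
```

```text
t 23.2 deck [  64.2 -142.6  114.4] yaw 0.0 tilt [ 0. -0.] w 0.347 grip 62.7 F [ 0.8  0.7 -1.4] q [-0.18  0.32  1.8   0.    1.03  1.25]
```

The height is now right (bottom about 1 mm above the deck). I push and check part-way.

Request:
jog_arm(deltas=[0, -0.012, 0, 0, 0, 0, -1, 0, -0.024, 0, 0, 0, 0, -1, 0, -0.036, 0, 0, 0, 0, -1, 0, -0.048, 0, 0, 0, 0, -1, 0, -0.06, 0, 0, 0, 0, -1, 0, -0.072, 0, 0, 0, 0, -1, 0, -0.08, 0, 0, 0, 0, -1, 0, -0.08, 0, 0, 0, 0, -1])

```text
time: 24.0
tool_pos: [0.6261, -0.0076, 0.1142]
tcp_rot: [-3.132, -0.236, 0.001]
wrist_force: [0.5, -0.3, -1.8]
width: 0.342
grip_force: 62.7
```

```bash
python3 st.py; python3 look.py j
```

```text
t 24.0 deck [ 64.  -61.  114.2] yaw 0.1 tilt [-0.  0.] w 0.342 grip 62.7 F [ 0.5 -0.3 -1.8] q [-0.05  0.29  1.84  0.    1.02  1.37]
wrist c [114.8 -32.3] n 4851 x 111.5 118.0 y -156.1 87.7
wrist c [ 82.2 -17.4] n 652 x 75.4 89.9 y -29.0 -5.2
wrist c [ 42.3 -15.1] n 108 x 37.6 45.3 y -19.8 -8.9
top c [ -15.8 -207.9] n 3534 x -125.2 190.4 y -272.4 -114.7
top c [  7.6 193.2] n 5629 x -119.3 142.9 y -16.4 287.7
top c [ 43.2 -23.9] n 199 x 20.9 65.1 y -41.9 -5.9
top c [ 40.4 -61.2] n 75 x 32.5 49.1 y -76.8 -45.5
top c [20.7 23. ] n 118 x -3.2 35.3 y 7.0 48.1
top c [-73.8 -53.4] n 317 x -107.7 -55.7 y -115.0 25.4
```

Request:
jog_arm(deltas=[0, -0.01, 0, 0, 0, 0, -1, 0, -0.02, 0, 0, 0, 0, -1, 0, -0.03, 0, 0, 0, 0, -1, 0, -0.04, 0, 0, 0, 0, -1, 0, -0.05, 0, 0, 0, 0, -1, 0, -0.06, 0, 0, 0, 0, -1, 0, -0.07, 0, 0, 0, 0, -1, 0, -0.07, 0, 0, 0, 0, -1])

```text
time: 24.9
tool_pos: [0.6157, 0.0617, 0.1142]
tcp_rot: [-3.132, -0.236, 0.0]
wrist_force: [-0.1, -1.3, -1.3]
width: 0.347
grip_force: 62.7
```

```bash
python3 st.py; python3 look.py k
```

```text
t 24.9 deck [ 63.9   9.1 114.2] yaw 0.1 tilt [-0.     0.001] w 0.347 grip 62.7 F [-0.1 -1.3 -1.3] q [0.06 0.27 1.85 0.   1.02 1.48]
wrist c [119.3  35.8] n 12212 x 84.0 132.7 y -135.3 163.1
wrist c [82.  52.5] n 659 x 75.4 89.2 y 41.4 64.9
wrist c [ 15.7 166.7] n 3860 x -35.3 56.8 y 147.6 192.2
wrist c [42.1 55. ] n 106 x 37.5 45.3 y 50.3 61.3
top c [123.9 -57.9] n 250 x 76.5 205.5 y -72.9 -27.6
top c [ -28.7 -201.2] n 3723 x -125.2 121.2 y -272.4 -43.1
top c [ 114.5 -122.7] n 189 x 107.4 122.3 y -192.5 -73.6
top c [  4.6 213.4] n 4645 x -118.5 142.6 y 92.5 287.7
top c [41.4 35.9] n 256 x 22.0 62.3 y -5.6 64.5
top c [ -7.7 -42.9] n 139 x -30.7 7.9 y -62.6 -14.2
top c [-76.1  51.5] n 326 x -102.2 -61.7 y -14.6 127.1
```

The chip moves steadily with the block, now past the burner. I push it over the edge.

Request:
jog_arm(deltas=[0, -0.012, 0, 0, 0, 0, -1, 0, -0.024, 0, 0, 0, 0, -1, 0, -0.036, 0, 0, 0, 0, -1, 0, -0.048, 0, 0, 0, 0, -1, 0, -0.06, 0, 0, 0, 0, -1, 0, -0.072, 0, 0, 0, 0, -1, 0, -0.084, 0, 0, 0, 0, -1, 0, -0.096, 0, 0, 0, 0, -1])

```text
time: 25.8
tool_pos: [0.6016, 0.1562, 0.1143]
tcp_rot: [-3.133, -0.234, 0.0]
wrist_force: [0.0, 0.7, -2.1]
width: 0.344
grip_force: 62.7
```

Request:
jog_arm(deltas=[0, -0.012, 0, 0, 0, 0, -1, 0, -0.024, 0, 0, 0, 0, -1, 0, -0.036, 0, 0, 0, 0, -1, 0, -0.048, 0, 0, 0, 0, -1, 0, -0.048, 0, 0, 0, 0, -1, 0, -0.045, -0.035, 0, 0, 0, -1, 0, 0, -0.05, 0, 0, 0, -1, 0, 0, -0.05, 0, 0, 0, -1])

```text
time: 26.6
tool_pos: [0.6048, 0.1517, 0.1679]
tcp_rot: [3.131, 0.23, 0.01]
wrist_force: [0.7, -0.1, -1.5]
width: 0.343
grip_force: 62.7
```

```bash
python3 st.py; python3 look.py l
python3 - <<'E'
from h import *
from workcell import read_camera
P=np.load("P.npy"); a=load("sideh"); b=read_camera("side")
d=cv2.absdiff(a["color"],b["color"]).max(2)
# changes inside the tray floor region, by deck coords at z=15
for x in (100,80,60,40,20,0,-20,-40,-60,-80,-100):
    r=[]
    for y in range(160,290,10):
        u,v=np.array(w2px(b,d2w(P,(x,y,15))))[:,0]; r.append("%3d/%3d"%(d[int(round(v)),int(round(u))],b["color"][int(round(v)),int(round(u))].min()))
    print(x,*r)
E
```

```text
t 26.6 deck [ 66.4  99.7 167.9] yaw -0.1 tilt [ 0.007 -0.002] w 0.343 grip 62.7 F [ 0.7 -0.1 -1.5] q [ 0.21  0.22  1.81 -0.    1.11  1.63]
wrist c [120.8  19.2] n 5540 x 111.6 132.0 y -89.8 150.3
wrist c [102. 236.] n 4431 x 75.6 121.5 y 178.9 273.3
wrist c [ 84.8 297.3] n 72 x 81.3 90.7 y 293.9 300.3
wrist c [ 20.2 235.5] n 7195 x -39.6 59.0 y 178.9 273.3
wrist c [ 10.  184.7] n 584 x -4.0 22.2 y 172.8 199.0
wrist c [-51.2 222.2] n 144 x -57.6 -41.8 y 215.6 230.9
top c [ -34.7 -185.4] n 3995 x -125.2 121.2 y -272.4 82.4
top c [ 27.1 220.2] n 2535 x -42.1 128.1 y 147.2 308.3
top c [ 2.2 98.6] n 161 x -20.6 16.7 y 77.6 126.5
top c [-100.   204.3] n 393 x -116.6 -86.5 y 127.9 286.8
100  21/190   2/163   1/160   2/162   4/157   1/156   2/153   3/158   1/237   0/239  44/214   4/164   2/165
80  34/198  42/198  45/199  11/168   1/179   1/178   4/181  18/237   6/234   1/240   4/169   2/165   1/165
60  35/197  42/200  44/196   2/179   2/179   4/179   2/181   9/173   2/152   3/153   4/155   3/165   3/166
40  25/188  43/198  44/199   3/178   3/180   2/179   4/192   4/158   3/156   3/157  69/224   4/165   1/166
20   3/168   2/161   4/157   1/155   3/156   2/158   3/157   1/159   1/156   1/155   2/156   3/169   1/168
0   0/169   3/162   2/162   2/154   1/157   2/158  57/242   1/242  55/242   2/242  18/243   3/172   4/164
-20   2/168   1/163   7/157   1/233   0/246   0/247   2/213   2/193   4/162   0/243   0/242   2/174   4/169
-40   0/247   2/201   0/239   3/182   0/246   1/247   0/246   3/175   3/161   1/243   0/243   4/174   4/171
-60   3/178   2/179   0/247   0/247   2/195   3/182   3/182   3/183   1/159   0/244   0/243   1/170   1/169
-80   2/173   4/179   1/179   0/247   0/247   2/187   3/159   1/159   7/160   1/243   0/243   2/168   2/167
-100   1/156   3/159   2/154   2/158   2/153   1/157   1/153   2/156   2/150   2/153   3/152   3/159   4/167
```

The chip landed in the tray (x about 35–90, y about 155–185). I return the scraper to the mat.

Request:
jog_arm(deltas=[0, 0.035, 0, 0, 0, 0, -1, 0, 0.075, 0, 0, 0, 0, -1, 0, 0.115, 0, 0, 0, 0, -1, 0, 0.155, 0, 0, 0, 0, -1, 0, 0.195, 0, 0, 0, 0, -1, -0.025, 0.225, 0, 0, 0, 0, -1, -0.055, 0.255, 0, 0, 0, 0, -1, -0.085, 0.285, 0, 0, 0, 0, -1])

```text
time: 27.55
tool_pos: [0.5586, -0.1397, 0.1628]
tcp_rot: [-3.132, -0.235, 0.004]
wrist_force: [0.1, 0.6, -2.6]
width: 0.341
grip_force: 62.5
```

Request:
jog_arm(deltas=[-0.025, 0.015, 0, 0, 0, 0, -1, -0.045, 0.029, 0, 0, 0, 0, -1, -0.045, 0.029, 0, 0, 0, 0, -1, -0.045, 0.029, 0, 0, 0, 0, -1, -0.045, 0.029, 0, 0, 0, 0, -1])

```text
time: 28.05
tool_pos: [0.5202, -0.1739, 0.1639]
tcp_rot: [-3.132, -0.235, 0.0]
wrist_force: [0.2, 0.5, -2.0]
width: 0.345
grip_force: 62.7
```

```bash
python3 st.py
```

```text
t 28.05 deck [ -65.3 -209.8  163.9] yaw 0.1 tilt [-0.     0.001] w 0.345 grip 62.7 F [ 0.2  0.5 -2. ] q [-0.37  0.1   1.96  0.    1.08  1.05]
```

Request:
jog_arm(deltas=[0, 0, 0.025, 0, 0, 0, -1, 0, 0, 0.055, 0, 0, 0, -1, 0, 0, 0.08, 0, 0, 0, -1, 0, 0, 0.096, 0, 0, 0, -1, 0, 0, 0.096, 0, 0, 0, -1, 0, 0, 0.096, 0, 0, 0, -1, 0, 0, 0.096, 0, 0, 0, -1, 0, 0, 0.096, 0, 0, 0, -1])

```text
time: 28.85
tool_pos: [0.5212, -0.175, 0.0698]
tcp_rot: [3.132, 0.234, 0.004]
wrist_force: [-0.5, -0.2, -1.2]
width: 0.344
grip_force: 62.6
```

```bash
python3 st.py
```

```text
t 28.85 deck [ -64.5 -211.    69.8] yaw 0.1 tilt [ 0.003 -0.001] w 0.344 grip 62.6 F [-0.5 -0.2 -1.2] q [-0.37  0.21  2.03  0.    0.9   1.05]
```

Request:
jog_arm(deltas=[0, 0, 0.003, 0, 0, 0, -1, 0, 0, 0.005, 0, 0, 0, -1, 0, 0, 0.006, 0, 0, 0, -1, 0, 0, 0.006, 0, 0, 0, -1, 0, 0, 0.006, 0, 0, 0, -1])

```text
time: 29.35
tool_pos: [0.5197, -0.1748, 0.0622]
tcp_rot: [-3.133, -0.233, 0.0]
wrist_force: [-0.2, -0.9, -2.0]
width: 0.342
grip_force: 62.6
```

Request:
jog_arm(deltas=[0, 0, 0.001, 0, 0, 0, -1, 0, 0, 0.002, 0, 0, 0, -1, 0, 0, 0.002, 0, 0, 0, -1, 0, 0, 0.002, 0, 0, 0, -1])

```text
time: 29.75
tool_pos: [0.5198, -0.1747, 0.0602]
tcp_rot: [-3.133, -0.234, 0.0]
wrist_force: [-0.1, -0.3, -2.0]
width: 0.344
grip_force: 62.6
```

Request:
jog_arm(deltas=[0, 0, 0.001, 0, 0, 0, -1, 0, 0, 0.0015, 0, 0, 0, -1, 0, 0, 0.0015, 0, 0, 0, -1])

```text
time: 30.05
tool_pos: [0.5201, -0.1748, 0.0597]
tcp_rot: [3.133, 0.234, 0.0]
wrist_force: [-2.6, 0.9, 5.1]
width: 0.346
grip_force: 63.7
```

Request:
jog_arm(deltas=[0, 0, 0.001, 0, 0, 0, -1, 0, 0, 0.0015, 0, 0, 0, -1, 0, 0, 0.0015, 0, 0, 0, -1])

```text
time: 30.35
tool_pos: [0.5201, -0.1748, 0.0597]
tcp_rot: [-3.133, -0.234, 0.0]
wrist_force: [-6.7, 1.9, 15.3]
width: 0.34
grip_force: 65.0
```

Contact is made: z has stopped at 59.7 and Fz is rising. I back off 2 mm, open part-way and lift.

Request:
jog_arm(deltas=[0, 0, -0.002, 0, 0, 0, -1, 0, 0, -0.002, 0, 0, 0, -0.2, 0, 0, -0.002, 0, 0, 0, 0.1, 0, 0, -0.002, 0, 0, 0, 0.3, 0, 0, -0.002, 0, 0, 0, 0.3, 0, 0, -0.002, 0, 0, 0, 0.3, 0, 0, -0.03, 0, 0, 0, 0.3, 0, 0, -0.06, 0, 0, 0, 0.3])

```text
time: 31.15
tool_pos: [0.5183, -0.1742, 0.1162]
tcp_rot: [-3.131, -0.233, 0.006]
wrist_force: [1.0, -0.3, 0.4]
width: 0.648
grip_force: 0.0
```

Request:
jog_arm(deltas=[0, 0, -0.04, 0, 0, 0, 0.3, 0, 0, -0.08, 0, 0, 0, 0.3, 0, 0.02, -0.11, 0, 0, 0, 0.3, -0.03, 0.06, -0.11, 0, 0, 0, 0.3, -0.06, 0.1, -0.11, 0, 0, 0, 0.3, -0.09, 0.14, -0.11, 0, 0, 0, 0.3, -0.12, 0.18, -0.11, 0, 0, 0, 0.3, -0.15, 0.22, -0.11, 0, 0, 0, 0.3])

```text
time: 31.95
tool_pos: [0.4029, -0.4161, 0.2273]
tcp_rot: [3.133, 0.234, 0.0]
wrist_force: [0.3, 0.3, -0.2]
width: 0.652
grip_force: 0.0
```

```bash
python3 st.py
python3 - <<'E'
from h import *
from workcell import read_camera
P=np.load("P.npy"); c=read_camera("top"); o=load("top0")
im=c["color"].astype(int); mk=((im[...,2]-im[...,0])>50).astype(np.uint8)
k,l,st,ce=cv2.connectedComponentsWithStats(mk)
for i in range(1,k):
    m=w2d(P,px2w(c,*ce[i],.083))
    if st[i,4]>30 and m[0]<220 and abs(m[1])<300: print("orange",m,st[i,4])
g=c["color"].min(2); k,l,st,ce=cv2.connectedComponentsWithStats((g>200).astype(np.uint8))
for i in range(1,k):
    m=w2d(P,px2w(c,*ce[i],.067))
    if st[i,4]>30 and abs(m[0])<320 and abs(m[1])<400: print("white",m,st[i,4])
# changed pixels outside tray
d=(cv2.absdiff(o["color"],c["color"]).max(2)>60).astype(np.uint8)
k,l,st,ce=cv2.connectedComponentsWithStats(d)
for i in range(1,k):
    if st[i,4]>25: print("chg",w2d(P,px2w(c,*ce[i],.06)),st[i])
w=read_camera("side"); a=load("side0")["color"]
d=(cv2.absdiff(a,w["color"]).max(2)>60).astype(np.uint8); k,l,st,ce=cv2.connectedComponentsWithStats(d)
for i in range(1,k):
    if st[i,4]>25: print("side chg",w2d(P,px2w(w,*ce[i],.06)),st[i])
E
```

```text
t 31.95 deck [-217.1 -432.   227.3] yaw 0.0 tilt [ 0. -0.] w 0.652 grip 0.0 F [ 0.3  0.3 -0.2] q [-0.84  0.1   1.84  0.    1.21  0.58]
orange [200.3 103.7  83. ] 302
orange [  94.1 -208.7   83. ] 109
orange [ 9.9 -2.3 83. ] 117
orange [ -67.5 -206.8   83. ] 161
white [ 280.7 -299.7   67. ] 1641
white [ 204.5 -178.4   67. ] 327
white [207.7  17.6  67. ] 370
white [125.6  13.7  67. ] 988
white [ 110.6 -223.5   67. ] 55
white [  24.2 -360.7   67. ] 465
white [-12.2 235.1  67. ] 3251
white [ 45.9 162.7  67. ] 42
white [ 57.4 365.1  67. ] 433
white [-113.     0.4   67. ] 466
chg [ 127.1 -107.6   60. ] [256 148  39   8 137]
chg [126.1  -1.6  60. ] [226 155  20   6  69]
chg [126.9 143.3  60. ] [171 161  23   7  89]
chg [126.3 201.   60. ] [156 164   7   6  34]
chg [ 47.8 -88.1  60. ] [264 170  17  25 305]
chg [50.7 81.  60. ] [198 178  20  24 312]
chg [ 53.3 188.3  60. ] [165 183   4  21  59]
chg [-49.8 -78.9  60. ] [265 207  19  25 315]
chg [-48.4  90.6  60. ] [199 215  20  25 323]
chg [-30.3 187.9  60. ] [168 218   5  14  46]
chg [-70.7 182.3  60. ] [170 230   9  22 107]
chg [-73.8 212.7 
[... 800 characters left out ...]
. ] [273 192  22  12 156]
side chg [55.  75.5 60. ] [214 208  18  17 204]
side chg [-42.3  84.7  60. ] [240 221  25  15 231]
side chg [132.6 189.1  60. ] [170 227   7   7  31]
side chg [-401.4  -60.3   60. ] [396 233  25  13 159]
side chg [-478.6  -97.4   60. ] [440 235   7   8  29]
side chg [ 23.5 244.6  60. ] [183 250  22  11 121]
side chg [-91.8 225.3  60. ] [231 254  17  20 150]
side chg [ 12.5 275.9  60. ] [180 260  20   8  69]
side chg [-59.5 244.3  60. ] [214 262  17   9  97]
side chg [-237.7  170.4   60. ] [295 268  21   7 100]
side chg [-91.6 273.1  60. ] [210 272  32  12 164]
side chg [-462.3   99.1   60. ] [405 273  18  32 191]
side chg [-478.8  179.1   60. ] [409 308   7  10  27]
```

The scraper, bottles and cup are where they should be and the deck is clear. One check remains: that chip C lies low in the tray, by comparing its extents from two views.

Run:
```python
from h import *
from workcell import read_camera
P=np.load("P.npy")
for n in("top","side"):
    c=read_camera(n); o=load(n+"0")
    d=(cv2.absdiff(o["color"],c["color"]).max(2)>14).astype(np.uint8)
    k,l,st,ce=cv2.connectedComponentsWithStats(d)
    for i in range(1,k):
        if st[i,4]<25: continue
        cn=cv2.findContours((l==i).astype(np.uint8),0,1)[0][0][:,0]
        for z in (.016,.05):
            q=np.array([w2d(P,px2w(c,*a,z)) for a in cn])
            if abs(q[:,0].mean())<118 and 145<q[:,1].mean()<300: print(n,z,st[i,4],"x",q[:,0].min(),q[:,0].max(),"y",q[:,1].min(),q[:,1].max())
    if n=="side": print("motion",cv2.absdiff(c["color"],read_camera(n)["color"]).max())
```

```text
top 0.016 149 x 25.2 93.9 y 183.3 206.9
top 0.05 149 x 21.4 88.0 y 177.1 199.9
top 0.016 127 x 29.5 92.5 y 158.2 177.2
top 0.05 127 x 25.6 86.6 y 152.7 171.2
top 0.016 66 x 27.6 81.3 y 217.7 237.0
top 0.05 66 x 23.7 75.8 y 210.4 229.1
top 0.016 454 x -103.6 -2.1 y 171.1 236.2
top 0.05 454 x -103.4 -5.1 y 165.2 228.3
side 0.016 612 x 18.2 109.1 y 134.7 249.9
side 0.05 612 x -8.6 78.2 y 169.9 279.9
side 0.016 711 x -100.5 -1.5 y 143.9 246.6
side 0.05 711 x -122.0 -27.4 y 178.6 276.7
motion 149
```

Request:
jog_arm(deltas=[0, 0, 0, 0, 0, 0, 0.3, 0, 0, 0, 0, 0, 0, 0.3, 0, 0, 0, 0, 0, 0, 0.3, 0, 0, 0, 0, 0, 0, 0.3])

```text
time: 32.6
tool_pos: [0.4047, -0.4138, 0.2273]
tcp_rot: [3.133, 0.236, 0.0]
wrist_force: [-0.4, -0.3, -0.6]
width: 0.645
grip_force: 0.0
```

```bash
python3 -c "
from workcell import finish_job
print(finish_job())"
```

```text
the job is handed in; nothing more can be done
None
```

Job handed in at 32.6 s with no verdict returned; by my camera checks the bolt is home in the keeper, all four chips are in the tray, the scraper stands on the mat and nothing else was moved.

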